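# Set out the soldering station on a goldsmith's bench

## Task

Make the soldering station ready: lay the pale perforated plate on top of the black brick, centred and square to it, and stand the silver ring upright on its rim (as it stands now) in the middle of that plate. Stand the lidded jar in the middle of the plank's bare end on the side where the wooden tool stand is, and the brass cube in the middle of the plank's other bare end. Set everything down gently without dropping it, leave the bottle, bowl and tin where they are, and let go of everything.

Things in the scene. Friction and masses are not known exactly. Their poses are not given: they have to be found in the camera images.
- station: Fixed light wooden plank 100 (x) by 320 (y) by 12 mm with a black brick 70 (x) by 120 (y) by 35 mm fixed on its middle, top 47 mm above the bench. Origin: centre of the plank's underside, on the bench; x away from the robot, y to its left, z up, turned up to 15 degrees about z. Bare plank ends, 100 by 100 mm: centred 110 mm from the origin along +y and -y, surface 12 mm above the bench.
- tool_stand: Fixed wooden tool stand, a ribbed block 80 by 100 mm and 70 to 100 mm high, with pliers and small tools standing in it up to 170 mm high. Origin: centre of its underside. It stands on the bench beyond one end of the plank, to the left (+y) at some starts and to the right (-y) at others.
- plate: Loose pale ceramic soldering plate, 60 by 60 mm, 12 mm thick, with rows of small dark holes, lying flat on the bench, about 80 g. Origin: centre of its underside; x and y along its edges.
- ring: Loose silver-coloured napkin ring, a plain tube of 44 mm outer and 36 mm inner diameter, 30 mm high, standing on its rim with its opening upward, about 60 g. Origin: centre of its lower rim; z is its axis.
- jar: Loose small white jar with a black lid, 44 mm in diameter, 50 mm high over the lid, standing upright, about 90 g. Origin: centre of its underside; z is its axis.
- dome_block: Loose brass doming block, a 40 mm cube with a dark round hollow marked on its top and sides, about 500 g. Origin: centre of its underside; x and y along its edges.
- spirit_bottle: Bystander: brown glass bottle 66 mm in diameter, 140 mm high, on the side opposite the tool stand; not to be disturbed. Origin: centre of its underside.
- bowl: Bystander: small copper bowl 70 mm in diameter, 30 mm high, beside one end of the plank; not to be disturbed. Origin: centre of its underside.
- tin: Bystander: flat round steel tin 60 mm in diameter, 22 mm high, beside the other end of the plank; not to be disturbed. Origin: centre of its underside.
Not all that is in view belongs to the job. What is shaped like the ring but pink or purple is not meant.

How it is judged:
By the outcome, as a careful person would: the job done as asked, in the order asked, and still so for the second after the job is handed in, with the robot touching nothing.
It also fails if it takes over 90 s, if anything falls off the work surface, if the arm or the gripper's body presses on something with over 40 N, if the wrist force passes 120 N, or if a joint passes its speed limit or range.

## Robot

A 6-joint arm with a two-finger parallel gripper is mounted at the origin on the work surface. World frame = base frame: x ahead of the robot, y to its left, z up, the work surface at z = 0. Lengths are in m, angles in rad, forces in N, time in s.
With the tool pointing down it reaches from about 0.275 to 0.975 m from the base axis. Payload 8.4 kg.
Tool frame: the origin (TCP) lies at the very end of the fingers, on their centre line; the grasp point (between the pads) lies 19 mm behind it; z points along the fingers, y is the line along which they close (so a half turn about z gives the same grasp; the last joint's range is limited). The gripper opens to 92 mm and grips with 3 to 60 N. Pads are 20 mm wide; open, the fingers measure 128 mm over their backs; the gripper's body (75 mm by 189 mm) begins 69 mm behind the grasp point.
Start: joints at [1.148, 0.353, 1.633, -0, 1.155, -0.002], TCP at [0.255, 0.57, 0.215] pointing down, gripper open.
Joint ranges: [-2.63, 2.63], [-0.92, 2.1], [0.06, 2.66], [-1.3, 4.44], [0, 2.69], [-3.02, 3.02]. Speed limits (rad/s): [2.22, 2.22, 2.79, 3.14, 3.14, 3.14].

## Interface

Orientations are given as a 3x3 rotation matrix whose columns are the frame's x, y, z axes.
In Python, from cell import bot gives the robot as it stands.
- The arm moves only by the tool arm_command, never from a script. Its argument "increments" is a list of rows, each a list of 2 entries, a list of its own where there are three numbers: the shift along the world's x, y, z each as a share of 0.3 m, from -1 to 1, then the turn about the world's z as a share of 90 degrees, from -1 to 1. A call has 1 to 12 rows; each row is the pose to reach, as a shift and turn from the pose commanded when the call began; what a row does not reach only later rows make up. A row lasts 1/12 s, in which the tool goes at most 41.7 mm and 7.16 degrees, less where a joint would pass 70% of its speed; a pose out of reach is approached as far as the arm can. A call with a number of a shift or a turn outside -1 to 1 is refused whole. A call with a gripper value outside its range is refused whole. "gripper" is the opening, from -1 (shut) to 1 (fully open), set as the call begins (left out, the last holds). The fingers move at their own pace and stop on an object; "force" is the grip in N (left out, the last holds). Time passes only in rows, so rows that repeat a pose let the fingers close. It gives the time, the measured TCP pose, the force, the opening and the grip force at its end, in the units of the state.
- bot.read_state(): the state, without advancing time (a new reading comes with each control period).
- bot.snapshot(name): name is "side" or "top"; returns the picture (480x640x3 uint8, blue, green, red); there is no depth.
- bot.calibration(name): a dict with "K" (3x3 intrinsics, pixels), "xyz" and "attitude" of the camera in the world. Camera axes: x right, y down, z forward; pixel columns grow to the right and rows downward; lengths in m; the calibration is good to about 2 mm. A picture is of the moment at which its call begins. calibration takes no time and is no camera call.
- bot.sign_off(): hands the job in; it is judged then, once.
The state is a dict: "t": time; "joint_positions": joint angles; "joint_velocities": joint speeds; "effort": joint torques, N m; "tcp_pos": TCP position; "orientation": TCP orientation; "force": force on the tool from outside, world axes, zero at the start; "torque": the same for the moment, N m; "width": finger opening in m; "grasp_force": force on a finger pad.
Only numpy, scipy, OpenCV 4.12 (cv2) and the standard library are available. Lean on these libraries where they do the work, as an engineer would, in place of code of your own. Each camera call takes 0.05 s, during which the arm holds its last target. There are 200 camera calls.

## Working session

There is one attempt and no reset: what is moved stays moved. The work goes in short steps, Python scripts to look and compute and a tool call to move; the robot and the scene stay as the last step left them, time stands still between calls to the robot, and variables do not carry over. Pictures are saved under pics/ and viewed, at most 14 in all, crops included, and the job is handed in when it is done.

Besides the shell and the picture viewer there is one more tool, called after "Request:" by a JSON object that holds its "method" and its "body", one argument or row to a line. arm_command: Moves the arm, as the interface text tells. Shift numbers are shares of 0.3 m and turn numbers shares of 90 degrees, none past 1 either way. Its arguments: {"type":"object","properties":{"increments":{"type":"array"},"gripper":{"type":"number"},"force":{"type":"number"}},"required":["increments"]}

```bash
mkdir -p pics
cat > h.py <<'E'
import numpy as np, cv2
from cell import bot
def cal(n):
    c=bot.calibration(n); return np.array(c["K"]),np.array(c["xyz"]),np.array(c["attitude"])
def px2w(n,u,v,z):
    K,p,R=cal(n); d=R@np.linalg.solve(K,[u,v,1.]); return p+d*(z-p[2])/d[2]
def w2px(n,P):
    K,p,R=cal(n); q=K@(R.T@(np.array(P)-p)); return q[:2]/q[2]
E
python3 - <<'E'
from h import *
for n in("top","side"):
    cv2.imwrite(f"pics/{n}0.png",bot.snapshot(n)); K,p,R=cal(n); print(n,K.round(1).tolist(),p,R.round(3).tolist())
print(bot.read_state())
E
```

```text
top [[441.1, 0.0, 322.7], [0.0, 441.1, 239.1], [0.0, 0.0, 1.0]] [0.3019818  0.00534086 1.02313866] [[-0.06, -0.975, 0.215], [-0.998, 0.058, -0.017], [0.004, -0.216, -0.976]]
side [[557.3, 0.0, 311.4], [0.0, 557.3, 241.6], [0.0, 0.0, 1.0]] [-0.14431087 -0.66135139  0.61064159] [[0.701, -0.363, 0.614], [-0.714, -0.35, 0.607], [-0.006, -0.864, -0.504]]
{'t': 0.1, 'joint_positions': array([ 1.14762776e+00,  3.53580610e-01,  1.63404203e+00, -1.05079735e-05,
        1.15519577e+00, -2.38925565e-03]), 'joint_velocities': array([-0.00053185, -0.00077638, -0.00243916, -0.00165336,  0.00235482,
       -0.00120861]), 'effort': array([-1.47035727e-03, -5.94905376e+01, -3.34928656e+01,  6.97843311e-02,
        1.82984979e-02, -1.15865188e-05]), 'tcp_pos': array([0.25511292, 0.57008559, 0.21394528]), 'orientation': array([[-9.12772629e-01,  4.08467726e-01, -4.94592121e-04],
       [ 4.08468026e-01,  9.12771940e-01, -1.12158044e-03],
       [-6.67960125e-06, -1.22577299e-03, -9.99999249e-01]]), 'force': array([ 0.61627208,  0.62186918, -0.35237643]), 'torque': array([ 0.03562712, -0.03621594,  0.02517946]), 'grasp_force': 0.0, 'width': 0.09196136349368583}
```

View pics/top0.png

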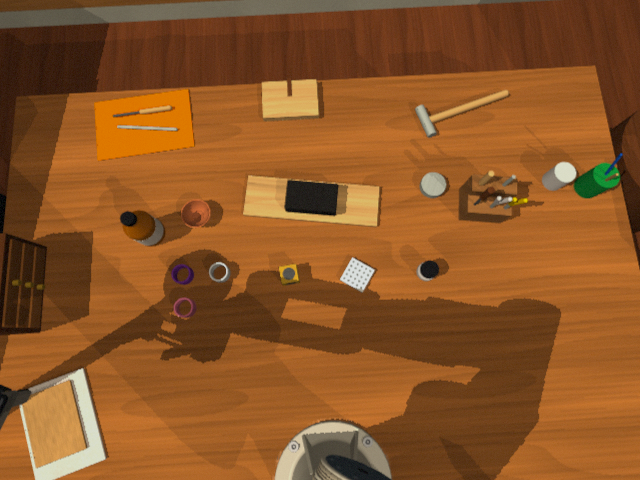

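View pics/side0.png

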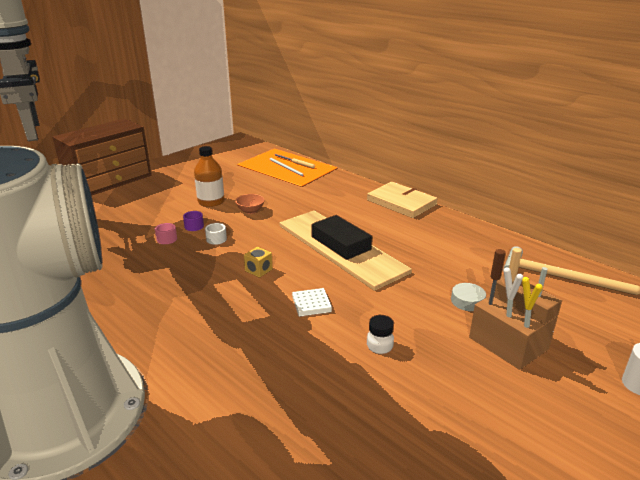

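The tool stand is on the right (-y), so the jar goes to the -y end and the cube to the +y end.
Possible rings (top view): silver (219,271), purple (182,273), pink (184,307); I choose the silver one.
Possible jars: black lid (428,270), plain white cup (560,176); I choose the lidded one.
Possible plates: pale perforated (358,274), wooden block (290,100), white tray (62,425); I choose the perforated one.
The brass cube is at (289,273).

```bash
cat > fit.py <<'E'
from h import *
from scipy.optimize import minimize
def circ(r,h): 
    a=np.linspace(0,2*np.pi,40); return np.array([[r*np.cos(t),r*np.sin(t),z] for t in a for z in(0,h)])
def box(x,y,h,z0=0): return np.array([[sx*x/2,sy*y/2,z] for sx in(-1,1) for sy in(-1,1) for z in(z0,h)])
def sil(n,M,p,z0):
    c,s=np.cos(p[2]),np.sin(p[2]); W=M@np.array([[c,s,0],[-s,c,0],[0,0,1]])+[p[0],p[1],z0]
    K,t,R=cal(n); q=(W-t)@R@K.T; return cv2.convexHull((q[:,:2]/q[:,2:]).astype(np.float32))
S=4
def fit(masks,M,p0,z0=0,rot=True):
    # masks: {cam: bool mask}; minimise 1-IoU of model silhouette
    big={}
    for n,m in masks.items():
        ys,xs=np.nonzero(m); o=np.array([xs.min()-15,ys.min()-15]); w=np.array([xs.max()+15,ys.max()+15])-o
        sub=m[o[1]:o[1]+w[1],o[0]:o[0]+w[0]].astype(np.uint8)
        big[n]=(o,cv2.resize(sub*255,None,fx=S,fy=S,interpolation=cv2.INTER_LINEAR)>127)
    def cost(p):
        p=np.array([p[0],p[1],p[2] if rot else 0]); e=0
        for n,(o,b) in big.items():
            h=(sil(n,M,p,z0).reshape(-1,2)-o+0.5)*S-0.5
            im=np.zeros(b.shape,np.uint8); cv2.fillPoly(im,[np.round(h*16).astype(np.int32)],1,shift=4)
            im=im>0; e+=1-(im&b).sum()/max(1,(im|b).sum())
        return e/len(big)
    best=None
    for a in ([p0[2]+d for d in np.radians([-30,-15,0,15,30])] if rot else [0]):
        x0=np.array([p0[0],p0[1],a]); sx=np.vstack([x0,x0+[.008,0,0],x0+[0,.008,0],x0+[0,0,.15]])
        r=minimize(cost,x0,method="Nelder-Mead",options=dict(initial_simplex=sx,xatol=1e-5,fatol=1e-5))
        if best is None or r.fun<best.fun: best=r
    return best.x,best.fun
def near(m,u,v,r):
    k=np.zeros(m.shape,np.uint8); cv2.circle(k,(int(u),int(v)),r,1,-1); m=(m&(k>0)).astype(np.uint8)
    m=cv2.morphologyEx(m,cv2.MORPH_CLOSE,np.ones((5,5),np.uint8))
    l,lab,st,_=cv2.connectedComponentsWithStats(m); m=(lab==1+st[1:,4].argmax()).astype(np.uint8)
    cs,_=cv2.findContours(m,cv2.RETR_EXTERNAL,cv2.CHAIN_APPROX_NONE); cv2.drawContours(m,cs,-1,1,-1); return m>0
E
cat > seg.py <<'E'
from fit import *
I={n:bot.snapshot(n) for n in("top","side")}
H={n:cv2.cvtColor(i,cv2.COLOR_BGR2HSV).astype(int) for n,i in I.items()}
white=lambda h:(h[...,1]<75)&(h[...,2]>60)
dark=lambda h:(h[...,2]<45)
jarm=lambda h:white(h)|dark(h)
brass=lambda h:(h[...,0]>=18)&(h[...,0]<=34)&(h[...,1]>90)&(h[...,2]>60)|((h[...,1]<130)&(h[...,2]>30)&(h[...,2]<160))
plank=lambda h:((h[...,0]>=13)&(h[...,1]<150)&(h[...,2]>130))|dark(h)
D=dict(plate=(white,box(.06,.06,.012),(358,274),(312,302),26,0,True),
ring=(white,circ(.022,.03),(219,271),(216,233),17,0,False),
jar=(jarm,circ(.022,.05),(428,270),(380,335),24,0,False),
cube=(brass,box(.04,.04,.04),(289,273),(259,262),20,0,True),
brick=(dark,box(.07,.12,.035),(312,198),(342,237),45,.012,True),
plank=(plank,box(.1,.32,.012),(312,200),(345,247),85,0,True))
if __name__=="__main__":
    V={n:i.copy() for n,i in I.items()}
    for k,(f,M,a,b,r,z,rot) in D.items():
        ms={n:near(f(H[n]),*c,r) for n,c in(("top",a),("side",b))}
        p0=list(px2w("top",*a,.02)[:2])+[0]
        for sel in(("top",),("side",),("top","side")):
            x,e=fit({n:ms[n] for n in sel},M,p0,z,rot); print(k,sel,x[:2].round(4),np.degrees(x[2]).round(1),round(e,3))
        for n in V:
            cv2.drawContours(V[n],cv2.findContours(ms[n].astype(np.uint8),cv2.RETR_EXTERNAL,cv2.CHAIN_APPROX_NONE)[0],-1,(255,0,255),1)
            cv2.polylines(V[n],[sil(n,M,x,z).astype(np.int32)],True,(0,255,0),1)
    a=cv2.resize(V["top"][160:320,160:460],(800,427)); b=cv2.resize(V["side"][170:370,150:430],(800,571))
    cv2.imwrite("pics/c1.png",a); cv2.imwrite("pics/c2.png",b)
E
python3 seg.py
```

```text
plate ('top',) [ 0.4379 -0.0863] -33.0 0.031
plate ('side',) [ 0.4384 -0.0841] -33.2 0.045
plate ('top', 'side') [ 0.438  -0.0859] -33.5 0.052
ring ('top',) [0.4609 0.2306] 5.4 0.073
ring ('side',) [0.4629 0.2324] 1.7 0.061
ring ('top', 'side') [0.4616 0.2312] 3.1 0.078
jar ('top',) [ 0.4359 -0.2445] 1.1 0.214
jar ('side',) [ 0.4371 -0.2424] 1.1 0.193
jar ('top', 'side') [ 0.4348 -0.2438] 2.0 0.206Traceback (most recent call last):
  File "seg.py", line 21, in <module>
    x,e=fit({n:ms[n] for n in sel},M,p0,z,rot); print(k,sel,x[:2].round(4),np.degrees(x[2]).round(1),round(e,3))
        ~~~^^^^^^^^^^^^^^^^^^^^^^^^^^^^^^^^^^^
  File "fit.py", line 27, in fit
    r=minimize(cost,x0,method="Nelder-Mead",options=dict(initial_simplex=sx,xatol=1e-5,fatol=1e-5))
    res = _minimize_neldermead(fun, x0, args, callback, bounds=bounds,
                               **options)
    fxc = func(xc)
    fx = function(np.copy(x), *(wrapper_args + args))
  File "fit.py", line 20, in cost
    h=(sil(n,M,p,z0).reshape(-1,2)-o+0.5)*S-0.5
       ~~~^^^^^^^^^^
  File "fit.py", line 8, in sil
    K,t,R=cal(n); q=(W-t)@R@K.T; return cv2.convexHull((q[:,:2]/q[:,2:]).astype(np.float32))
          ~~~^^^
  File "h.py", line 4, in cal
    c=bot.calibration(n); return np.array(c["K"]),np.array(c["xyz"]),np.array(c["attitude"])
ValueError: time passes only in moves, steps and waits
```

```bash
sed -i 's/^def cal/from functools import cache\n@cache\ndef cal/' h.py; timeout 500 python3 seg.py
```

```text
plate ('top',) [ 0.438  -0.0863] 56.4 0.03
plate ('side',) [ 0.4387 -0.0842] -33.4 0.045
plate ('top', 'side') [ 0.4381 -0.0853] -32.9 0.051
ring ('top',) [0.4609 0.2309] 3.5 0.072
ring ('side',) [0.4633 0.2329] 0.6 0.061
ring ('top', 'side') [0.4614 0.2309] 1.1 0.073
jar ('top',) [ 0.435  -0.2444] 0.2 0.206
jar ('side',) [ 0.4363 -0.2436] 0.5 0.189
jar ('top', 'side') [ 0.4359 -0.2439] 1.1 0.2
cube ('top',) [0.4457 0.0703] 8.2 0.064
cube ('side',) [0.4458 0.0714] 19.5 0.082
cube ('top', 'side') [0.4457 0.0705] 8.3 0.077
brick ('top',) [0.622  0.0077] -9.0 0.103
brick ('side',) [0.6239 0.012 ] -14.2 0.128
brick ('top', 'side') [0.6225 0.0088] -10.5 0.125
plank ('top',) [0.6235 0.0088] -8.6 0.085
plank ('side',) [0.6254 0.0112] -9.2 0.081
plank ('top', 'side') [0.6248 0.0104] -8.8 0.085
```

View pics/c1.png

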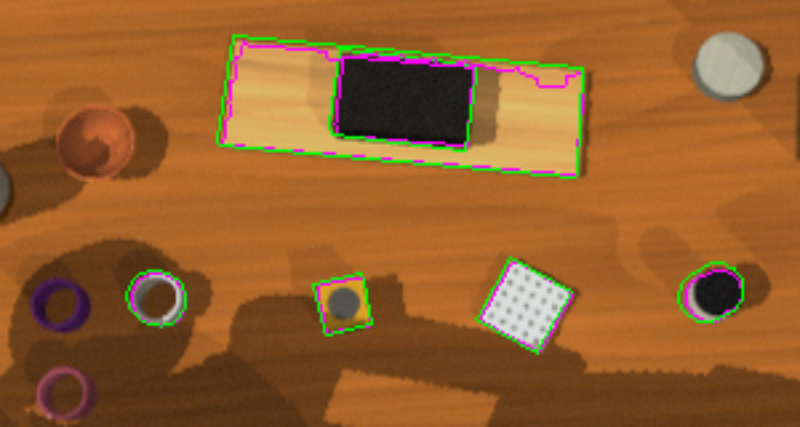

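View pics/c2.png

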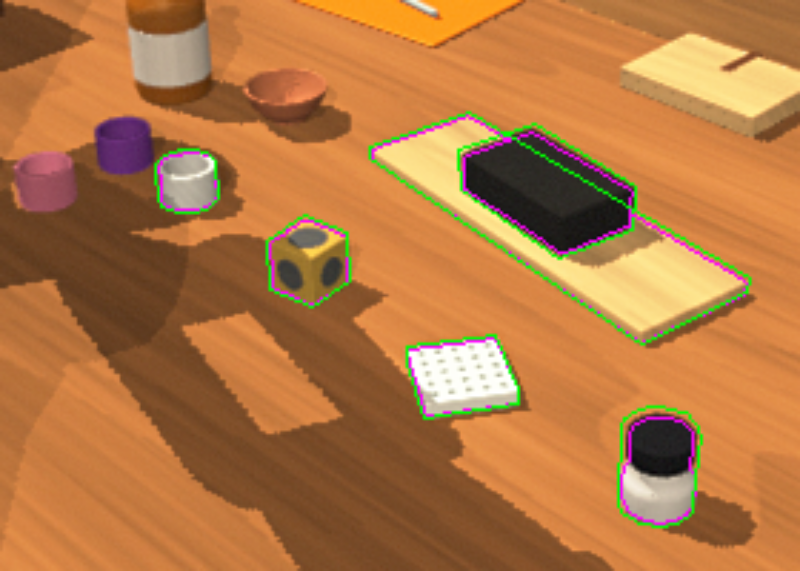

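Crop c1 shows the plain silver ring at top px (219,271), clearly apart from the purple and pink ones. It also shows the plate at (358,274), the jar at (428,270) and the cube at (289,273), and all the fits sit well on them. The station is at about (0.6235, 0.0095) with yaw -8.8°.

Next I move to a point above the plate.

Request:
{"method": "arm_command", "body": {
  "increments": [
    [[0.1,-0.13,-0.02],-0.03],
    [[0.2,-0.26,-0.04],-0.06],
    [[0.25,-0.39,-0.06],-0.1],
    [[0.28,-0.52,-0.1],-0.1],
    [[0.3,-0.65,-0.1],-0.1],
    [[0.3,-0.78,-0.1],-0.1],
    [[0.3,-0.9,-0.1],-0.1],
    [[0.3,-1,-0.1],-0.1]
  ],
  "gripper": 1,
  "force": 20
}}

```text
t: 0.97
tcp_pos: [0.3447, 0.2678, 0.1843]
orientation: [[-0.837, 0.546, -0.0], [0.546, 0.837, -0.001], [-0.0, -0.001, -1.0]]
force: [-0.0, -0.9, 0.7]
width: 0.0919
grasp_force: 0.0
```

Request:
{"method": "arm_command", "body": {
  "increments": [
    [[0.05,-0.13,0],0],
    [[0.1,-0.26,-0.03],0],
    [[0.15,-0.39,-0.06],0],
    [[0.2,-0.52,-0.1],0],
    [[0.25,-0.65,-0.15],0],
    [[0.3,-0.78,-0.2],0],
    [[0.3,-0.9,-0.2],0],
    [[0.3,-1,-0.2],0],
    [[0.3,-1,-0.2],0]
  ]
}}

```text
t: 1.72
tcp_pos: [0.4353, -0.0341, 0.1243]
orientation: [[-0.836, 0.549, -0.0], [0.549, 0.836, -0.001], [-0.0, -0.001, -1.0]]
force: [-0.7, 0.1, -0.0]
width: 0.0919
grasp_force: 0.0
```

Request:
{"method": "arm_command", "body": {
  "increments": [
    [[0.01,-0.09,0],0],
    [[0.01,-0.17,-0.03],0],
    [[0.01,-0.17,-0.1],0],
    [[0.01,-0.17,-0.2],0],
    [[0.01,-0.17,-0.28],0],
    [[0.01,-0.17,-0.34],0],
    [[0.01,-0.17,-0.37],0],
    [[0.01,-0.17,-0.39],0],
    [[0.01,-0.17,-0.4],0],
    [[0.01,-0.17,-0.405],0],
    [[0.01,-0.17,-0.405],0]
  ]
}}

```text
t: 2.63
tcp_pos: [0.4389, -0.0805, 0.0036]
orientation: [[-0.838, 0.546, 0.001], [0.546, 0.838, -0.0], [-0.001, 0.0, -1.0]]
force: [0.2, -0.7, 0.1]
width: 0.092
grasp_force: 0.0
```

Request:
{"method": "arm_command", "body": {
  "increments": [
    [[0,0,0],0],
    [[0,0,0],0],
    [[0,0,0],0],
    [[0,0,0],0],
    [[0,0,0],0],
    [[0,0,0],0],
    [[0,0,0],0],
    [[0,0,0],0],
    [[0,0,0],0]
  ],
  "gripper": -1
}}

```text
t: 3.38
tcp_pos: [0.4383, -0.0806, 0.0033]
orientation: [[-0.838, 0.546, 0.0], [0.546, 0.838, -0.0], [-0.0, -0.0, -1.0]]
force: [-0.8, -0.5, 5.5]
width: 0.0601
grasp_force: 20.0
```

Request:
{"method": "arm_command", "body": {
  "increments": [
    [[0,0,0.03],0],
    [[0,0,0.1],0],
    [[0,0,0.2],0.03],
    [[0.03,0.02,0.3],0.08],
    [[0.1,0.05,0.35],0.13],
    [[0.2,0.1,0.37],0.18],
    [[0.3,0.15,0.37],0.23],
    [[0.4,0.2,0.37],0.27],
    [[0.5,0.25,0.37],0.27],
    [[0.57,0.29,0.37],0.27],
    [[0.605,0.3,0.37],0.27],
    [[0.61,0.3,0.37],0.27]
  ]
}}

```text
t: 4.38
tcp_pos: [0.6228, 0.0103, 0.1142]
orientation: [[-0.988, 0.152, 0.001], [0.152, 0.988, 0.0], [-0.001, 0.0, -1.0]]
force: [-0.0, -0.1, -0.8]
width: 0.0601
grasp_force: 20.0
```

Request:
{"method": "arm_command", "body": {
  "increments": [
    [[0,0,-0.05],0],
    [[0,0,-0.1],0],
    [[0,0,-0.13],0],
    [[0,0,-0.15],0],
    [[0,0,-0.16],0],
    [[0,0,-0.16],0],
    [[0,0,-0.16],0]
  ]
}}

```text
t: 4.97
tcp_pos: [0.6214, 0.0093, 0.0665]
orientation: [[-0.988, 0.153, 0.0], [0.153, 0.988, -0.0], [-0.0, 0.0, -1.0]]
force: [-0.2, 0.3, -0.8]
width: 0.0599
grasp_force: 20.0
```

```bash
cat > pf.py <<'E'
from seg import *
import sys
# fit plate at base height z0 near a given world point
z0=float(sys.argv[1]); M=D["plate"][1]; V={}
s=bot.read_state(); t=s["tcp_pos"]; print(t.round(4),np.degrees(np.arctan2(s["orientation"][1,1],s["orientation"][0,1])).round(2),s["force"].round(1),s["width"])
for n in I:
    c=w2px(n,[.623,.009,z0+.012]); m=near((H[n][...,1]<70)&(H[n][...,2]>90),*c,30)
    x,e=fit({n:m},M,[.623,.009,np.radians(-8.8)],z0); print(n,x[:2].round(4),np.degrees(x[2]).round(1),round(e,3))
    v=I[n].copy(); cv2.polylines(v,[sil(n,M,x,z0).astype(np.int32)],True,(0,255,0),1); c=c.astype(int)
    V[n]=cv2.resize(v[c[1]-60:c[1]+60,c[0]-70:c[0]+70],(392,336),interpolation=cv2.INTER_CUBIC)
cv2.imwrite(sys.argv[2],np.hstack(list(V.values())))
E
python3 pf.py 0.070 pics/p1.png
```

```text
[0.6217 0.0094 0.0668] 81.19 [-0.8 -0.4 -1.6] 0.05947096675769611
top [0.6128 0.024 ] -31.4 0.731
side [0.6146 0.0007] -10.8 0.374
```

View pics/p1.png

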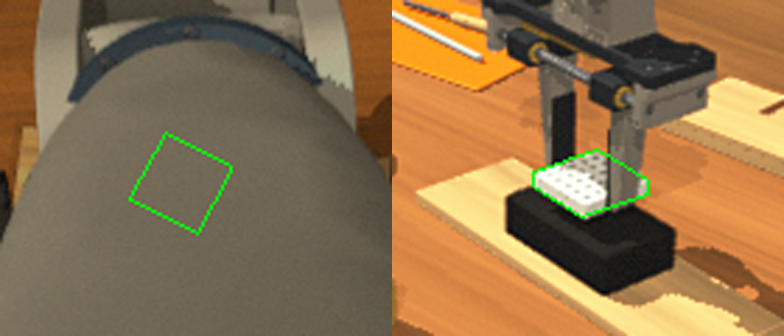

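The side view shows the plate held level and square above the brick (crop px about 590,185). The top view is blocked by the arm. Lowering gently.

Request:
{"method": "arm_command", "body": {
  "increments": [
    [[0,0,-0.015],0],
    [[0,0,-0.03],0],
    [[0,0,-0.04],0],
    [[0,0,-0.045],0],
    [[0,0,-0.048],0],
    [[0,0,-0.05],0],
    [[0,0,-0.052],0],
    [[0,0,-0.053],0],
    [[0,0,-0.053],0],
    [[0,0,-0.053],0]
  ]
}}

```text
t: 5.9
tcp_pos: [0.6214, 0.0095, 0.0504]
orientation: [[-0.988, 0.153, 0.0], [0.153, 0.988, 0.0], [-0.0, 0.0, -1.0]]
force: [0.1, -0.3, 0.3]
width: 0.0596
grasp_force: 20.0
```

Request:
{"method": "arm_command", "body": {
  "increments": [
    [[0,0,-0.001],0],
    [[0,0,-0.002],0],
    [[0,0,-0.003],0],
    [[0,0,-0.004],0],
    [[0,0,-0.004],0],
    [[0,0,-0.004],0]
  ]
}}

```text
t: 6.4
tcp_pos: [0.6214, 0.0095, 0.0503]
orientation: [[-0.988, 0.153, 0.0], [0.153, 0.988, 0.0], [-0.0, 0.0, -1.0]]
force: [-5.8, 0.2, 13.9]
width: 0.0597
grasp_force: 20.0
```

Request:
{"method": "arm_command", "body": {
  "increments": [
    [[0,0,0.003],0],
    [[0,0,0.003],0],
    [[0,0,0.003],0],
    [[0,0,0.003],0],
    [[0,0,0.003],0],
    [[0,0,0.01],0],
    [[0,0,0.05],0],
    [[0,0,0.12],0],
    [[0,0,0.2],0],
    [[0,0,0.24],0]
  ],
  "gripper": 0.6
}}

```text
t: 7.23
tcp_pos: [0.6226, 0.0095, 0.1243]
orientation: [[-0.988, 0.153, 0.003], [0.153, 0.988, 0.0], [-0.003, 0.001, -1.0]]
force: [0.4, -0.0, 0.7]
width: 0.0733
grasp_force: 0.0
```

Request:
{"method": "arm_command", "body": {
  "increments": [
    [[-0.07,0.1,0.02],-0.07],
    [[-0.15,0.2,0.02],-0.14],
    [[-0.22,0.3,0.02],-0.21],
    [[-0.3,0.4,0.02],-0.28],
    [[-0.37,0.5,0.02],-0.35],
    [[-0.43,0.6,0.02],-0.42],
    [[-0.48,0.68,0.02],-0.49],
    [[-0.52,0.72,0.02],-0.56],
    [[-0.53,0.74,0.02],-0.6],
    [[-0.53,0.74,0.02],-0.6],
    [[-0.53,0.74,0.02],-0.6]
  ]
}}

```text
t: 8.15
tcp_pos: [0.4624, 0.2318, 0.1274]
orientation: [[-0.46, 0.888, 0.001], [0.888, 0.46, 0.0], [-0.0, 0.001, -1.0]]
force: [0.1, -0.5, 0.4]
width: 0.0735
grasp_force: 0.0
```

```bash
python3 pf.py 0.047 pics/p2.png
```

```text
[0.4628 0.2311 0.1272] 27.3 [-0.5 -0.6 -0.6] 0.07364926857704511
top [0.6228 0.0084] -8.7 0.038
side [0.6229 0.0101] -8.8 0.03
```

View pics/p2.png

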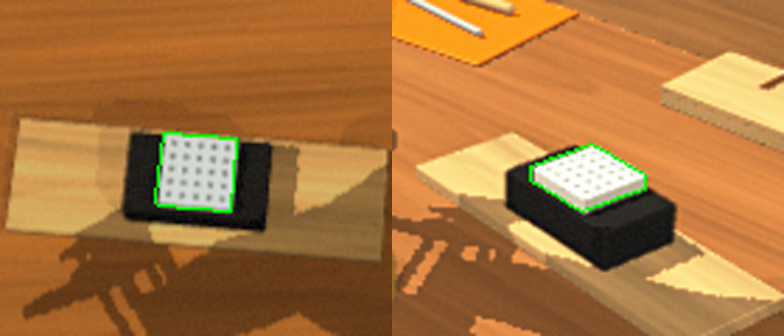

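The plate lies square on the brick (crop px about 198,172 top and 588,178 side) and centred to about 1 mm. Next is the ring.

Request:
{"method": "arm_command", "body": {
  "increments": [
    [[0,0,-0.08],0],
    [[0,0,-0.18],0],
    [[0,0,-0.27],0],
    [[0,0,-0.33],0],
    [[0,0,-0.37],0],
    [[0,0,-0.385],0],
    [[0,0,-0.39],0],
    [[0,0,-0.39],0],
    [[0,0,-0.39],0]
  ]
}}

```text
t: 9.0
tcp_pos: [0.4631, 0.2315, 0.0108]
orientation: [[-0.457, 0.889, 0.001], [0.889, 0.457, 0.001], [-0.0, 0.001, -1.0]]
force: [0.0, 0.6, -0.0]
width: 0.0734
grasp_force: 0.0
```

Request:
{"method": "arm_command", "body": {
  "increments": [
    [[0,0,0],0],
    [[0,0,0],0],
    [[0,0,0],0],
    [[0,0,0],0],
    [[0,0,0],0],
    [[0,0,0],0],
    [[0,0,0],0],
    [[0,0,0],0]
  ],
  "gripper": -1,
  "force": 12
}}

```text
t: 9.67
tcp_pos: [0.4623, 0.2316, 0.0102]
orientation: [[-0.457, 0.889, 0.0], [0.889, 0.457, 0.0], [0.0, 0.0, -1.0]]
force: [-1.7, -0.6, 6.2]
width: 0.0437
grasp_force: 12.0
```

Request:
{"method": "arm_command", "body": {
  "increments": [
    [[0,0,0.03],0],
    [[0,0,0.1],0],
    [[0,0,0.2],0],
    [[0.02,-0.03,0.3],0],
    [[0.08,-0.11,0.36],0],
    [[0.16,-0.22,0.37],0],
    [[0.24,-0.33,0.37],0],
    [[0.32,-0.44,0.37],0],
    [[0.4,-0.55,0.37],0],
    [[0.47,-0.65,0.37],0],
    [[0.52,-0.72,0.37],0],
    [[0.537,-0.74,0.37],0]
  ]
}}

```text
t: 10.67
tcp_pos: [0.6255, 0.0061, 0.1215]
orientation: [[-0.455, 0.891, 0.002], [0.891, 0.455, -0.001], [-0.001, 0.001, -1.0]]
force: [-0.6, 0.5, -0.5]
width: 0.0433
grasp_force: 12.0
```

Request:
{"method": "arm_command", "body": {
  "increments": [
    [[0,0,0],0],
    [[0,0,-0.03],0],
    [[0,0,-0.07],0],
    [[0,0,-0.11],0],
    [[0,0,-0.14],0],
    [[0,0,-0.155],0],
    [[0,0,-0.16],0],
    [[0,0,-0.165],0],
    [[0,0,-0.168],0],
    [[0,0,-0.168],0],
    [[0,0,-0.168],0]
  ]
}}

```text
t: 11.58
tcp_pos: [0.6237, 0.0095, 0.071]
orientation: [[-0.457, 0.89, 0.001], [0.89, 0.457, 0.0], [-0.0, 0.001, -1.0]]
force: [-0.3, 1.0, -0.3]
width: 0.044
grasp_force: 12.0
```

Request:
{"method": "arm_command", "body": {
  "increments": [
    [[0,0,-0.001],0],
    [[0,0,-0.002],0],
    [[0,0,-0.003],0],
    [[0,0,-0.004],0],
    [[0,0,-0.004],0],
    [[0,0,-0.004],0],
    [[0,0,-0.004],0]
  ]
}}

```text
t: 12.17
tcp_pos: [0.6234, 0.0095, 0.0694]
orientation: [[-0.457, 0.889, 0.0], [0.889, 0.457, 0.0], [-0.0, 0.0, -1.0]]
force: [-0.4, -1.0, -1.1]
width: 0.0439
grasp_force: 12.0
```

Request:
{"method": "arm_command", "body": {
  "increments": [
    [[0,0,-0.001],0],
    [[0,0,-0.002],0],
    [[0,0,-0.003],0],
    [[0,0,-0.003],0],
    [[0,0,-0.003],0],
    [[0,0,-0.003],0]
  ]
}}

```text
t: 12.67
tcp_pos: [0.6235, 0.0095, 0.0692]
orientation: [[-0.457, 0.89, 0.0], [0.89, 0.457, -0.0], [-0.0, 0.0, -1.0]]
force: [-2.0, -0.2, 7.1]
width: 0.0437
grasp_force: 12.0
```

Request:
{"method": "arm_command", "body": {
  "increments": [
    [[0,0,0.002],0],
    [[0,0,0.002],0],
    [[0,0,0.002],0],
    [[0,0,0.002],0],
    [[0,0,0.002],0],
    [[0,0,0.01],0],
    [[0,0,0.04],0],
    [[0,0,0.1],0],
    [[0,0,0.18],0],
    [[0,0,0.22],0],
    [[0,0,0.22],0]
  ],
  "gripper": 0.55
}}

```text
t: 13.58
tcp_pos: [0.6256, 0.0095, 0.1381]
orientation: [[-0.457, 0.889, 0.006], [0.889, 0.457, 0.0], [-0.002, 0.005, -1.0]]
force: [0.6, 0.1, 0.5]
width: 0.0711
grasp_force: 0.0
```

Request:
{"method": "arm_command", "body": {
  "increments": [
    [[-0.07,-0.1,0],-0.05],
    [[-0.15,-0.2,0],-0.1],
    [[-0.22,-0.3,0],-0.16],
    [[-0.3,-0.4,0],-0.22],
    [[-0.37,-0.5,0],-0.28],
    [[-0.44,-0.6,0],-0.34],
    [[-0.51,-0.7,0],-0.4],
    [[-0.58,-0.79,0],-0.4],
    [[-0.62,-0.84,0],-0.4],
    [[-0.62,-0.84,0],-0.4],
    [[-0.62,-0.84,0],-0.4],
    [[-0.62,-0.84,0],-0.4]
  ]
}}

```text
t: 14.58
tcp_pos: [0.4377, -0.2421, 0.1342]
orientation: [[0.154, 0.988, 0.0], [0.988, -0.154, 0.0], [0.0, -0.0, -1.0]]
force: [-0.4, -0.4, -0.9]
width: 0.0713
grasp_force: 0.0
```

Run:
```python
from h import *
s=bot.read_state(); print(s["tcp_pos"].round(4))
V=[]
for n in("top","side"):
    c=w2px(n,[.623,.009,.06]).astype(int); im=bot.snapshot(n)
    for r,z,col in((.022,.089,(0,255,0)),):
        q=np.array([w2px(n,[.6235+r*np.cos(a),.0093+r*np.sin(a),z]) for a in np.linspace(0,6.28,40)])
    b=im[c[1]-60:c[1]+60,c[0]-70:c[0]+70]; b=cv2.resize(b,(392,336),interpolation=cv2.INTER_CUBIC)
    cv2.polylines(b,[((q-c+[70,60])*2.8).astype(np.int32)],True,(0,255,0),1); V.append(b)
cv2.imwrite("pics/r1.png",np.hstack(V))
```

```text
[ 0.4377 -0.2421  0.1342]
```

View pics/r1.png

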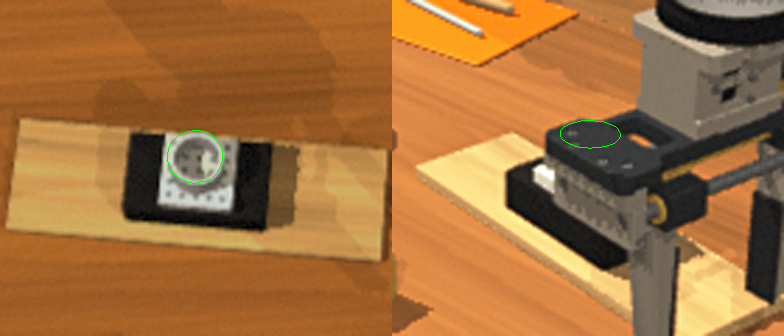

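The top view shows the ring standing upright in the middle of the plate (crop px about 195,158). Now down to the jar.

Request:
{"method": "arm_command", "body": {
  "increments": [
    [[-0.004,-0.005,-0.07],0],
    [[-0.004,-0.005,-0.17],0],
    [[-0.004,-0.005,-0.27],0],
    [[-0.004,-0.005,-0.34],0],
    [[-0.004,-0.005,-0.385],0],
    [[-0.004,-0.005,-0.405],0],
    [[-0.004,-0.005,-0.41],0],
    [[-0.004,-0.005,-0.41],0],
    [[-0.004,-0.005,-0.41],0]
  ]
}}

```text
t: 15.43
tcp_pos: [0.4371, -0.2441, 0.0123]
orientation: [[0.153, 0.988, 0.001], [0.988, -0.153, -0.001], [-0.0, 0.001, -1.0]]
force: [0.6, -0.0, -1.0]
width: 0.0709
grasp_force: 0.0
```

Request:
{"method": "arm_command", "body": {
  "increments": [
    [[0,0,0],0],
    [[0,0,0],0],
    [[0,0,0],0],
    [[0,0,0],0],
    [[0,0,0],0],
    [[0,0,0],0],
    [[0,0,0],0],
    [[0,0,0],0]
  ],
  "gripper": -1,
  "force": 15
}}

```text
t: 16.1
tcp_pos: [0.4363, -0.2441, 0.0118]
orientation: [[0.153, 0.988, 0.0], [0.988, -0.153, -0.0], [-0.0, 0.0, -1.0]]
force: [-2.0, -0.5, 5.5]
width: 0.0431
grasp_force: 15.0
```

Request:
{"method": "arm_command", "body": {
  "increments": [
    [[0,0,0.03],0],
    [[0,0,0.1],0],
    [[0.02,0.02,0.2],0],
    [[0.08,0.07,0.28],0],
    [[0.17,0.14,0.3],0],
    [[0.26,0.22,0.3],0],
    [[0.35,0.3,0.3],0],
    [[0.44,0.38,0.3],0],
    [[0.52,0.45,0.3],0],
    [[0.56,0.475,0.3],0],
    [[0.57,0.483,0.3],0],
    [[0.57,0.483,0.3],0]
  ]
}}

```text
t: 17.1
tcp_pos: [0.6071, -0.0989, 0.1014]
orientation: [[0.152, 0.988, -0.001], [0.988, -0.152, -0.0], [-0.0, -0.001, -1.0]]
force: [0.5, -0.1, -1.0]
width: 0.0431
grasp_force: 15.0
```

Request:
{"method": "arm_command", "body": {
  "increments": [
    [[0,0,-0.05],0],
    [[0,0,-0.12],0],
    [[0,0,-0.18],0],
    [[0,0,-0.22],0],
    [[0,0,-0.24],0],
    [[0,0,-0.25],0],
    [[0,0,-0.253],0],
    [[0,0,-0.256],0],
    [[0,0,-0.256],0],
    [[0,0,-0.256],0]
  ]
}}

```text
t: 17.93
tcp_pos: [0.6077, -0.0992, 0.0254]
orientation: [[0.153, 0.988, 0.001], [0.988, -0.153, -0.0], [-0.0, 0.001, -1.0]]
force: [0.4, -0.7, -1.6]
width: 0.043
grasp_force: 15.0
```

Request:
{"method": "arm_command", "body": {
  "increments": [
    [[0,0,-0.001],0],
    [[0,0,-0.002],0],
    [[0,0,-0.003],0],
    [[0,0,-0.004],0],
    [[0,0,-0.005],0],
    [[0,0,-0.006],0],
    [[0,0,-0.006],0],
    [[0,0,-0.006],0]
  ]
}}

```text
t: 18.6
tcp_pos: [0.6074, -0.0991, 0.0238]
orientation: [[0.153, 0.988, 0.0], [0.988, -0.153, -0.0], [0.0, 0.0, -1.0]]
force: [-2.3, 0.1, 9.2]
width: 0.0431
grasp_force: 15.0
```

Request:
{"method": "arm_command", "body": {
  "increments": [
    [[0,0,0.002],0],
    [[0,0,0.002],0],
    [[0,0,0.002],0],
    [[0,0,0.002],0],
    [[0,0,0.002],0],
    [[0,0,0.01],0],
    [[0,0,0.06],0],
    [[0,0,0.15],0],
    [[0,0,0.25],0],
    [[0,0,0.33],0],
    [[0,0,0.36],0],
    [[0,0,0.36],0]
  ],
  "gripper": 0.5
}}

```text
t: 19.6
tcp_pos: [0.6088, -0.0994, 0.1334]
orientation: [[0.153, 0.988, 0.004], [0.988, -0.153, -0.001], [-0.0, 0.004, -1.0]]
force: [0.2, -0.0, -0.4]
width: 0.0686
grasp_force: 0.0
```

Request:
{"method": "arm_command", "body": {
  "increments": [
    [[-0.08,0.02,0],0],
    [[-0.16,0.07,0],0],
    [[-0.25,0.14,0],0.03],
    [[-0.34,0.22,0],0.08],
    [[-0.42,0.3,0],0.13],
    [[-0.5,0.38,0],0.19],
    [[-0.53,0.46,0],0.19],
    [[-0.537,0.53,0],0.19],
    [[-0.537,0.567,0],0.19],
    [[-0.537,0.567,0],0.19],
    [[-0.537,0.567,0],0.19]
  ]
}}

```text
t: 20.52
tcp_pos: [0.4461, 0.0709, 0.1302]
orientation: [[-0.146, 0.989, -0.001], [0.989, 0.146, -0.0], [-0.0, -0.001, -1.0]]
force: [-0.6, -0.5, 0.2]
width: 0.0686
grasp_force: 0.0
```

Request:
{"method": "arm_command", "body": {
  "increments": [
    [[0,0,-0.07],0],
    [[0,0,-0.17],0],
    [[0,0,-0.27],0],
    [[0,0,-0.34],0],
    [[0,0,-0.385],0],
    [[0,0,-0.405],0],
    [[0,0,-0.41],0],
    [[0,0,-0.41],0],
    [[0,0,-0.41],0]
  ]
}}

```text
t: 21.27
tcp_pos: [0.4468, 0.0707, 0.0085]
orientation: [[-0.144, 0.99, 0.001], [0.99, 0.144, 0.0], [-0.0, 0.001, -1.0]]
force: [0.5, 0.1, 0.4]
width: 0.069
grasp_force: 0.0
```

Request:
{"method": "arm_command", "body": {
  "increments": [
    [[0,0,0],0],
    [[0,0,0],0],
    [[0,0,0],0],
    [[0,0,0],0],
    [[0,0,0],0],
    [[0,0,0],0],
    [[0,0,0],0],
    [[0,0,0],0]
  ],
  "gripper": -1,
  "force": 35
}}

```text
t: 21.93
tcp_pos: [0.4454, 0.0709, 0.0081]
orientation: [[-0.144, 0.99, -0.001], [0.99, 0.144, -0.0], [-0.0, -0.001, -1.0]]
force: [-3.8, -1.2, 7.7]
width: 0.0399
grasp_force: 34.9
```

Request:
{"method": "arm_command", "body": {
  "increments": [
    [[0,0,0.03],0],
    [[0,0,0.1],0],
    [[0,0.02,0.2],0],
    [[0.06,0.05,0.28],-0.03],
    [[0.15,0.1,0.3],-0.08],
    [[0.25,0.14,0.3],-0.13],
    [[0.35,0.158,0.3],-0.19],
    [[0.45,0.158,0.3],-0.19],
    [[0.55,0.158,0.3],-0.19],
    [[0.62,0.158,0.3],-0.19],
    [[0.645,0.158,0.3],-0.19],
    [[0.651,0.158,0.3],-0.19]
  ]
}}

```text
t: 22.93
tcp_pos: [0.642, 0.1183, 0.0975]
orientation: [[0.153, 0.988, -0.001], [0.988, -0.153, -0.0], [-0.0, -0.0, -1.0]]
force: [-0.2, -0.5, -5.8]
width: 0.0395
grasp_force: 34.9
```

Request:
{"method": "arm_command", "body": {
  "increments": [
    [[0,0,0],0],
    [[0,0,-0.06],0],
    [[0,0,-0.13],0],
    [[0,0,-0.19],0],
    [[0,0,-0.22],0],
    [[0,0,-0.24],0],
    [[0,0,-0.248],0],
    [[0,0,-0.252],0],
    [[0,0,-0.254],0],
    [[0,0,-0.254],0],
    [[0,0,-0.254],0]
  ]
}}

```text
t: 23.85
tcp_pos: [0.6419, 0.1185, 0.0225]
orientation: [[0.153, 0.988, 0.001], [0.988, -0.153, 0.0], [0.0, 0.001, -1.0]]
force: [-0.1, 0.2, -6.3]
width: 0.0401
grasp_force: 34.9
```

Request:
{"method": "arm_command", "body": {
  "increments": [
    [[-0.002,0,-0.002],0],
    [[-0.002,0,-0.004],0],
    [[-0.002,0,-0.005],0],
    [[-0.002,0,-0.006],0],
    [[-0.002,0,-0.007],0],
    [[-0.002,0,-0.008],0],
    [[-0.002,0,-0.009],0],
    [[-0.002,0,-0.009],0],
    [[-0.002,0,-0.009],0]
  ]
}}

```text
t: 24.6
tcp_pos: [0.6409, 0.1184, 0.0202]
orientation: [[0.153, 0.988, 0.0], [0.988, -0.153, 0.0], [0.0, 0.0, -1.0]]
force: [-4.4, -0.5, 7.4]
width: 0.04
grasp_force: 34.9
```

Request:
{"method": "arm_command", "body": {
  "increments": [
    [[0,0,0.002],0],
    [[0,0,0.002],0],
    [[0,0,0.002],0],
    [[0,0,0.002],0],
    [[0,0,0.002],0],
    [[0,0,0.01],0],
    [[0,0,0.06],0],
    [[0,0,0.15],0],
    [[0,0,0.25],0],
    [[0,0,0.35],0],
    [[0,0,0.45],0],
    [[0,0,0.5],0]
  ],
  "gripper": 0.5
}}

```text
t: 25.6
tcp_pos: [0.6424, 0.1187, 0.1731]
orientation: [[0.153, 0.988, 0.004], [0.988, -0.153, 0.001], [0.002, 0.004, -1.0]]
force: [0.1, 0.4, 1.0]
width: 0.0692
grasp_force: 0.0
```

Request:
{"method": "arm_command", "body": {
  "increments": [
    [[-0.1,0.05,0],0],
    [[-0.22,0.15,0],0],
    [[-0.34,0.25,0],0],
    [[-0.45,0.35,0],0],
    [[-0.56,0.45,0],0],
    [[-0.66,0.55,0],0],
    [[-0.76,0.65,0],0],
    [[-0.84,0.75,0],0],
    [[-0.9,0.85,0],0],
    [[-0.95,0.95,0],0],
    [[-0.95,1,0],0]
  ]
}}

```text
t: 26.52
tcp_pos: [0.3527, 0.4219, 0.1695]
orientation: [[0.151, 0.989, -0.0], [0.989, -0.151, 0.002], [0.002, -0.001, -1.0]]
force: [-0.0, 0.7, -0.4]
width: 0.0688
grasp_force: 0.0
```

```bash
cat > fin.py <<'E'
from seg import *
L=lambda x,y:np.array([.624,.0095])+np.array([[np.cos(-.1536),-np.sin(-.1536)],[np.sin(-.1536),np.cos(-.1536)]])@[x,y]
V=[]
for n in I:
    c=w2px(n,[.624,.0095,.03]); b=np.array([200,150]) ; s=2
    v=cv2.resize(I[n],None,fx=s,fy=s,interpolation=cv2.INTER_CUBIC)
    for M,p,z,g in((D["plank"][1],L(0,0),0,(255,255,0)),(D["brick"][1],L(0,0),.012,(255,255,0)),(D["plate"][1],L(0,0),.047,(0,255,0)),(D["ring"][1],L(0,0),.059,(255,0,255)),(D["jar"][1],L(0,-.11),.012,(0,255,0)),(D["cube"][1],L(0,.11),.012,(0,255,0))):
        h=sil(n,M,[*p,-.1536],z); cv2.polylines(v,[((h+.5)*s*16).astype(np.int32)],True,g,1,shift=4)
    o=(c*s).astype(int); V.append(v[o[1]-150:o[1]+150,o[0]-200:o[0]+200])
cv2.imwrite("pics/f1.png",np.hstack(V))
cv2.imwrite("pics/f2.png",I["top"])
print(bot.read_state()["t"])
E
python3 fin.py
```

```text
26.6167
```

View pics/f1.png

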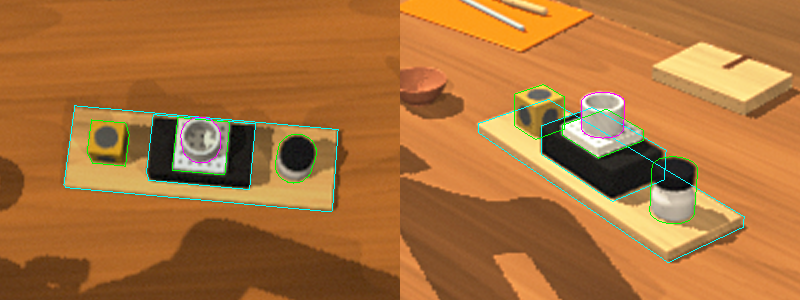

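View pics/f2.png

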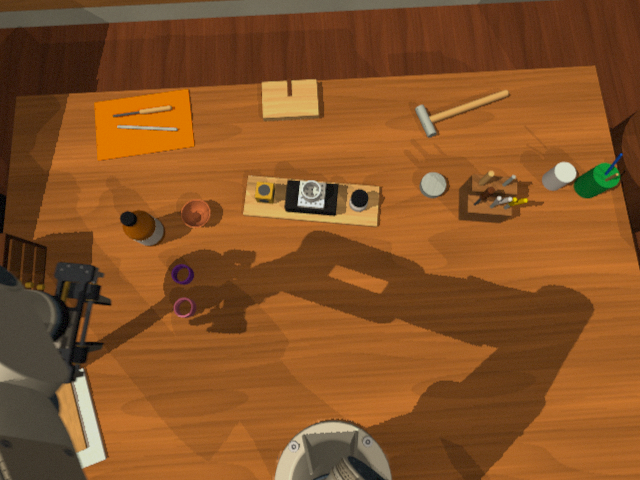

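All the pieces match their target outlines in both views: plate and ring at top px (312,191), jar at (359,200), cube at (264,191). The bottle (145,228), bowl (196,213) and tin (433,184) haven't moved, and the gripper is clear of everything.

```bash
python3 -c "
from cell import bot
print(bot.sign_off())"
```

```text
the job is handed in; nothing more can be done
None
```

The soldering station is set up and handed in at about 27 s: plate on the brick, ring upright on the plate, jar on the tool-stand end and brass cube on the other. All are within about 2 mm of centre by the cameras, and the bottle, bowl and tin are where they were.

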